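# Run down the wing nut of the card press

### The arm

A 6-joint arm with a two-finger parallel gripper is mounted at the origin on a cart in front of the work surface, level with it; the furniture and walls round the work are solid. World frame = base frame: x ahead of the robot, y to its left, z up, the work surface at z = 0. Lengths are in m, angles in rad, forces in N, time in s.
With the tool pointing down it reaches from about 0.275 to 0.725 m from the base axis. Payload 5.6 kg.
Tool frame: the origin (TCP) lies at the very end of the fingers, on their centre line; the grasp point (between the pads) lies 19 mm behind it; z points along the fingers, y is the line along which they close (so a half turn about z gives the same grasp; the last joint's range is limited). The gripper opens to 85 mm and grips with 20 to 120 N. Pads are 22 mm wide; open, the fingers measure 114 mm over their backs; the gripper's body (76 mm by 85 mm) begins 54 mm behind the grasp point. The pads swing forward as they close: fully open they stand 13 mm farther back than shut.
Start: joints at [1.562, 0.255, 0.108, 0, -1.424, -0.285], TCP at [0.159, 0.526, 0.231] pointing down, gripper open.
Joint ranges: [-2.95, 2.95], [-1.21, 1.97], [-1.09, 1.5], [-2.87, 1.71], [-2.94, -0.07], [-3.05, 3.05]. Speed limits (rad/s): [2.57, 2.57, 3.14, 3.14, 3.14, 3.14].

### API

Orientations are given as a rotation vector (axis times angle).
In Python, from workcell import bot gives the robot as it stands.
- The arm moves only by the shell command python3 -m handwheel 'ROWS' [OPENING] [FORCE]. ROWS is JSON, a list of rows, each an object with "dp": the shift along the tool's x, y, z in m, a list of three; "rot": the turn, a rotation vector about the tool's x, y, z in rad, a list of three. A call has 1 to 12 rows; each row shifts and turns the commanded pose from where the row before left it, along the tool's axes as they then stand; what a row does not reach is not made up. A row lasts 1/12 s, in which the tool goes at most 41.7 mm and 7.16 degrees, less where a joint would pass 70% of its speed; a pose out of reach is approached as far as the arm can. A call is refused whole if a number of a shift passes 0.0417 or a number of a turn 0.125, either way. A call with a gripper value outside its range is refused whole. OPENING is the finger opening in m, from 0 to 0.0854, set as the call begins (- or left out, the last holds). The fingers move at their own pace and stop on an object; FORCE is the grip in N (left out, the last holds). Time passes only in rows, so rows that do not move let the fingers close. It gives the time, the measured TCP pose, the force, the opening and the grip force at its end, in the units of the state.
- bot.read_state(): the state, without advancing time (a new reading comes with each control period).
- bot.capture(name): name is "scene" or "top" or "wrist"; returns a dict with "pixels" (420x560x3 uint8, red, green, blue), "depth" (420x560 float32, m along the optical axis (not along the pixel's ray), 0 where there is no reading), "mtx" (3x3 intrinsics, pixels), "extrinsics" (4x4, takes a point from camera to world coordinates). Camera axes: x right, y down, z forward; pixel columns grow to the right and rows downward; lengths in m; the calibration is good to about 2 mm. A picture is of the moment at which its call begins.
- bot.sign_off(): hands the job in; it is judged then, once.
The state is a dict: "time_s": time; "joint_positions": joint angles; "qd": joint speeds; "effort": joint torques, N m; "tool_pos": TCP position; "orientation": TCP orientation; "contact_force": force on the tool from outside, world axes, zero at the start; "ft_torque": the same for the moment, N m; "grip_width": finger opening in m; "grip_force": force on a finger pad.
Only numpy, scipy, OpenCV 4.12 (cv2) and the standard library are available. Lean on these libraries where they do the work, as an engineer would, in place of code of your own. Each camera call takes 0.05 s, during which the arm holds its last target. There are 200 camera calls.

### The job

Close the card press on the table: with a fingertip, push the wings of its loose brass wing nut round clockwise (seen from above), stroke after stroke, until the nut is fully down on the pressing board and turns no further. Do not grip the nut, do not lift, tip or drag the press along the table, and leave the things around it where they are. Finish with the hand clear of everything.

Things in the scene. Friction and masses are not known exactly. Their poses are not given: they have to be found in the camera images.
- press: Card press, loose on the table, about 3 kg. Origin: underside, below the screw; x to its rear (roughly away from the robot), y to its left, z up. Dark wooden base x -60 to 80 mm, 190 mm in y, 16 mm thick; two card stacks on it; on those a light pressing board 88 x 156 mm, top at z = 46 mm. The steel screw stands at the origin.
- post_top (a point): Top of the steel upright at the press's rear, z = 99 mm, x = 68 mm in the press's frame. From here a flat steel arm 12 mm wide (z 93 to 99 mm) runs straight to a round boss on the screw's top (18 mm across, top at 103 mm). The wings pass below the arm; a fingertip cannot follow them there: lift off and take up a wing again on the other side.
- wing_nut (a joint): Turn of the nut, rad; grows clockwise from above (tightening). At 0 it is 10 mm up; it sinks 1.06 mm per rad and stops hard on the board at 9.425 (1.5 turns). Starts between 0 and 2.5. Drag 0.03 N m; it stays where left. At 0 and at 9.425 the wings lie along the press's y: wing_a at +y at 0, at -y at 9.425.
- nut_centre (a point): On the screw's axis at the mid-height of the wings: 64 mm above the table when the nut is home, 74 mm when it is 10 mm up. Hub radius 14 mm at the foot, 10 mm at the top.
- wing_a (a point): Centre of one wing, a flat round upright ear 28 mm in diameter and 9 mm thick, its centre 34 mm from the axis (reaching from 20 to 48 mm), its lower edge 14 mm below this point and its upper edge 14 mm above it.
- wing_b (a point): Centre of the other, equal wing, opposite wing_a.
- wing_push_faces: The flat faces of the two wings that a finger pushes to turn the nut clockwise. Origin on the screw's axis at the nut's underside, 16 mm below nut_centre.
- wing_back_faces: The flat faces on the other sides of the two wings. Pressing on these and on the push faces at once is a grip. Origin as for the push faces.
- egg_cup: Wooden egg cup, 50 mm across, 53 mm tall, loose, left of the press; origin under its foot. Leave alone.
- spinning_top: Wooden spinning top, 53 mm across, 62 mm tall, loose, right of the press; origin under its foot. Leave alone.
- soap: Wrapped bar of soap 63 x 82 x 25 mm, loose, in front of the press; origin under its centre. Leave alone.

How it is judged:
At the end, for the whole second after the job is handed in: The wing nut is fully down (joint above 9.27 rad, within 9 degrees of its stop) and still; the press stands flat (within 0.03 rad) and still, less than 20 mm from where it was (value of joint wing_nut above 9.27 rad and velocity of joint wing_nut between -0.05 and 0.05 rad/s and distance of press from where it was at the start of the episode below 0.02 m and linear speed of press below 0.01 m/s and angle between press's own z axis and vertical below 0.03 rad); the robot touches nothing.
It fails at once if the nut was gripped: the fingers pressed on the push faces and the back faces of its wings at once (over 2 N each) (contact force between the fingers and wing_push_faces above 2 N and contact force between the fingers and wing_back_faces above 2 N).
It fails at once if the press was dragged 20 mm or more (distance of press from where it was at the start of the episode above 0.02 m).
It fails at once if the press was lifted (height (world z) of press above 0.008 m).
It fails at once if the press was tipped (angle between press's own z axis and vertical above 0.12 rad).
It fails at once if a bystander was moved by 20 mm or more (distance of any of egg_cup, spinning_top, soap from where it was at the start of the episode above 0.02 m).
It also fails if it takes over 59 s, if anything falls off the work surface, if the arm or the gripper's body presses on something with over 40 N, if the wrist force passes 120 N, or if a joint passes its speed limit or range.

## Working session

There is one attempt and no reset: what is moved stays moved. The work goes in short steps, Python scripts to look and compute and a shell command to move; the robot and the scene stay as the last step left them, time stands still between calls to the robot, and variables do not carry over. Pictures are saved under pics/ and viewed, at most 10 in all, crops included, and the job is handed in when it is done.

```bash
mkdir -p pics; ls; python3 - <<'E'
from workcell import bot
import cv2
print(bot.read_state())
for n in ("scene","top"):
    c=bot.capture(n); cv2.imwrite(f"pics/{n}0.png",c["pixels"][:,:,::-1]); print(n,c["mtx"],c["extrinsics"])
E
```

```text
pics
{'time_s': 0.0, 'joint_positions': array([ 1.56161604e+00,  2.55750476e-01,  1.07036165e-01, -4.77074973e-04,
       -1.42388358e+00, -2.84601382e-01]), 'qd': array([ 0.00046194, -0.00035989, -0.00209318, -0.0014072 , -0.0006127 ,
       -0.00152508]), 'effort': array([ 2.11434490e-04, -3.86624444e+01,  2.37936276e+01,  5.36506847e+00,
       -6.14210323e-03, -1.83086843e-05]), 'tool_pos': array([0.15906453, 0.52599708, 0.23040611]), 'orientation': array([ 3.10591507e+00, -4.59651882e-01, -3.45519300e-04]), 'contact_force': array([0.75608131, 0.60016583, 0.35914521]), 'ft_torque': array([-0.00902377, -0.01657737,  0.00173007]), 'grip_force': 0.0, 'grip_width': 0.08574644956707571}
scene [[518.33627461   0.         288.98866562]
 [  0.         518.33627461 214.46782846]
 [  0.           0.           1.        ]] [[ 0.63980586 -0.4206411   0.64320255 -0.1199474 ]
 [-0.76847927 -0.33993791  0.54210868 -0.54447363]
 [-0.00938426 -0.84113215 -0.54074823  0.62185683]
 [ 0.          0.          0.          1.        ]]
top [[517.00560541   0.         274.18344858]
 [  0.         517.00560541 210.63940156]
 [  0.           0.           1.        ]] [[-0.01548229 -0.99173849  0.12733838  0.36416946]
 [-0.99952017  0.01876773  0.02464158 -0.02973899]
 [-0.02682786 -0.12689577 -0.99155319  1.23318019]
 [ 0.          0.          0.          1.        ]]
```

View pics/scene0.png

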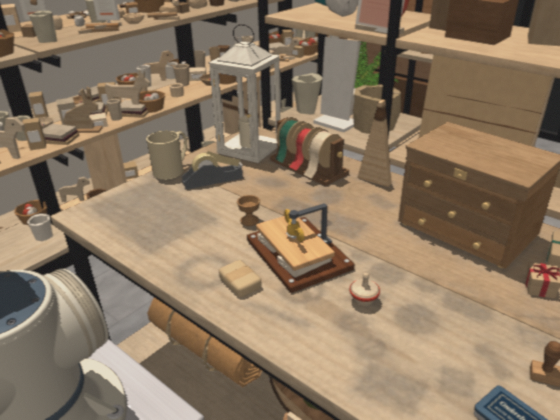

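View pics/top0.png

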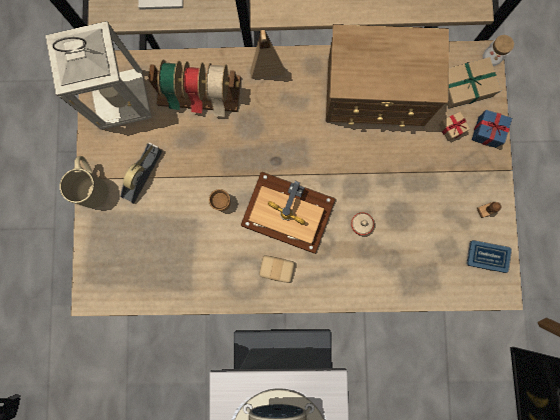

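The scene view shows the press mid-table. The top view has it near (289,212), with its post at about (296,186), the egg cup at (221,200), the top at (363,224) and the soap at (278,268). I'll enlarge the press.

```bash
python3 - <<'E'
import cv2
a=cv2.imread("pics/top0.png")[165:260,230:345]; b=cv2.imread("pics/scene0.png")[190:300,235:360]
cv2.imwrite("pics/c0.png",cv2.resize(a,(800,660),interpolation=cv2.INTER_CUBIC)[:600])
E
```

```text
(no output)
```

View pics/c0.png

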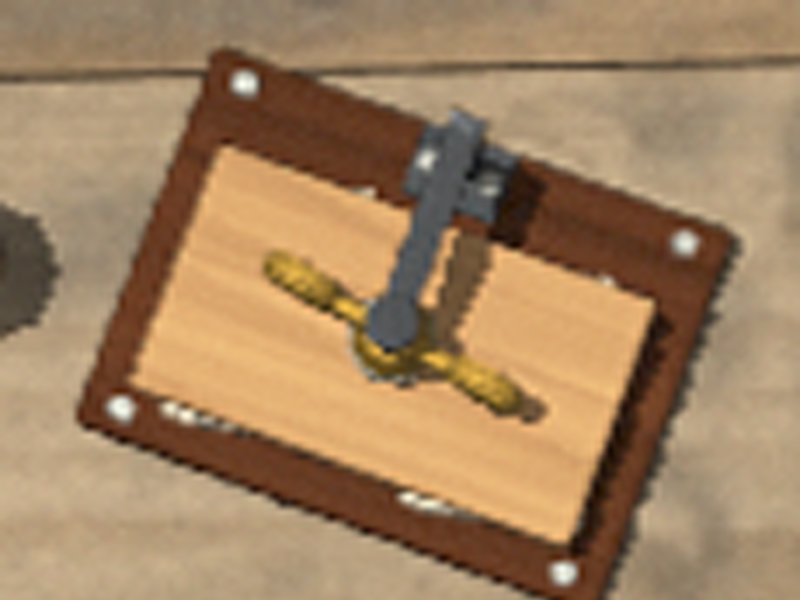

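Enlarged ×6.957: the boss is at (391,322), the post top end at (463,125), and the wing tips are at (272,264) and (515,403). The nut therefore has only about 0.2 rad on it. Next I'll compute world positions.

```bash
cat > h.py <<'E'
import numpy as np
from scipy.spatial.transform import Rotation as R
from workcell import bot
def ray(K,T,u,v,z):
    d=T[:3,:3]@np.linalg.solve(K,[u,v,1.]); o=T[:3,3]; return o+d*(z-o[2])/d[2]
def tool():
    s=bot.read_state(); M=R.from_rotvec(s["orientation"]).as_matrix()
    return s,M
E
python3 - <<'E'
from h import *
c=bot.capture("top");K,T=c["mtx"],c["extrinsics"]
f=lambda x,y,z:ray(K,T,230+(x+.5)/6.957-.5,165+(y+.5)/6.947-.5,z)
P={}
for n,x,y,z in [("boss",391,322,.103),("post",463,120,.099),("wL",272,264,.078),("wR",515,403,.078),
 ("bTL",220,145,.046),("bTR",655,300,.046),("bBR",572,545,.046),("bBL",132,383,.046),("baseTL",220,50,.016),("baseTR",737,235,.016),("baseBL",80,420,.016)]:
    P[n]=f(x,y,z); print(n,P[n].round(4))
a=lambda p,q:np.degrees(np.arctan2(*(P[q]-P[p])[[1,0]]))
print("arm",a("boss","post"),"boardx",a("bBL","bTL"),a("bBR","bTR"),"boardy",a("bTR","bTL"),a("bBR","bBL"),"base y",a("baseTR","baseTL"),"wing",a("wR","wL"))
print("axis from board",sum(P[k] for k in("bTL","bTR","bBL","bBR"))/4, "wings mid",(P["wL"]+P["wR"])/2)
d=c["depth"]
u,v=230+391/6.957,165+322/6.947
z=d[int(round(v)),int(round(u))]; print("boss by depth",(T@np.r_[z*np.linalg.solve(K,[u,v,1.]),1])[:3])
for n,u,v,z in [("egg",221,200,.05),("top",363,224,.05),("soap",278,268,.025)]: print(n,ray(K,T,u,v,z).round(3))
s,M=tool(); print(M.round(3), "xyaw",np.degrees(np.arctan2(M[1,0],M[0,0])))
E
```

```text
boss [ 0.5082 -0.0272  0.103 ]
post [ 0.5735 -0.0514  0.099 ]
wL [0.5311 0.0111 0.078 ]
wR [ 0.4843 -0.0666  0.078 ]
bTL [0.5764 0.0291 0.046 ]
bTR [ 0.5212 -0.1149  0.046 ]
bBR [ 0.4401 -0.0853  0.046 ]
bBL [0.4966 0.0594 0.046 ]
baseTL [0.6151 0.0302 0.016 ]
baseTR [ 0.547  -0.1456  0.016 ]
baseBL [0.4876 0.0795 0.016 ]
arm -20.34258904273044 boardx -20.775343323595205 -20.030988425410627 boardy 69.01104268336678 68.68971660963356 base y 68.83433946399953 wing 58.92607983412405
axis from board [ 0.50859328 -0.02790715  0.046     ] wings mid [ 0.50769216 -0.02773502  0.078     ]
boss by depth [ 0.50775235 -0.02810287  0.09887024]
egg [0.543 0.123 0.05 ]
top [ 0.481 -0.203  0.05 ]
soap [ 0.385 -0.007  0.025]
[[ 0.957 -0.29  -0.   ]
 [-0.29  -0.957 -0.001]
 [ 0.     0.001 -1.   ]] xyaw -16.833160162899098
```

```bash
r='{"dp":[0.0283,0.0261,0],"rot":[0,0,0]}'; echo skip >/dev/null; python3 -m handwheel '[{"dp":[0.0283,0.0261,0],"rot":[0,0,0]},{"dp":[0.0283,0.0261,0],"rot":[0,0,0]},{"dp":[0.0283,0.0261,0],"rot":[0,0,0]},{"dp":[0.0283,0.0261,0],"rot":[0,0,0]},{"dp":[0.0283,0.0261,0],"rot":[0,0,0]},{"dp":[0.0283,0.0261,0],"rot":[0,0,0]},{"dp":[0.0283,0.0261,0],"rot":[0,0,0]},{"dp":[0.0283,0.0261,0],"rot":[0,0,0]},{"dp":[0.0283,0.0261,0],"rot":[0,0,0]},{"dp":[0.0283,0.0261,0],"rot":[0,0,0]},{"dp":[0.0283,0.0261,0],"rot":[0,0,0]},{"dp":[0.0283,0.0261,0],"rot":[0,0,0]}]' 0
```

```text
time_s: 1.15
tool_pos: [0.3939, 0.1265, 0.2313]
orientation: [-3.107, 0.459, -0.0]
contact_force: [0.8, 0.3, 0.3]
grip_width: 0.0001
grip_force: 0.0
```

```bash
python3 -m handwheel '[{"dp":[0.0283,0.0261,0],"rot":[0,0,0]},{"dp":[0.0283,0.0261,0],"rot":[0,0,0]},{"dp":[0.0283,0.0261,0],"rot":[0,0,0]},{"dp":[0.0283,0.0261,0],"rot":[0,0,0]},{"dp":[0.0283,0.0261,0],"rot":[0,0,0]},{"dp":[0.0283,0.0261,0],"rot":[0,0,0]},{"dp":[0,0,0],"rot":[0,0,0.124]},{"dp":[0,0,0],"rot":[0,0,0.124]},{"dp":[0,0,0],"rot":[0,0,0]}]'
cat >> h.py <<'E'
C=np.array([.5082,-.0276])
def goal(wing_yaw,clear,z,rad=.036,yaw=None):
    """wing_yaw deg of the wing to push; gives delta in tool axes (flipped: -x pushes)"""
    s,M=tool(); w=np.radians(wing_yaw); r=np.array([np.cos(w),np.sin(w)]); t=np.array([r[1],-r[0]])
    g=np.r_[C+rad*r-(.0155+clear)*t,z]; d=g-s["tool_pos"]
    y=np.degrees(np.arctan2(M[1,0],M[0,0])); e=(wing_yaw+90-y+180)%360-180
    print("t",s["time_s"],"pos",s["tool_pos"].round(4),"yaw",round(y,1),"F",s["contact_force"].round(1),"J",s["joint_positions"].round(2))
    print("goal",g.round(4),"world d",d.round(4),"tool d",(M.T@d).round(4),"rotz",round(-np.radians(e),3),"tilt",M[:,2].round(3))
E
python3 -c "
from h import *
goal(-121,.008,.066)"
```

```text
time_s: 1.9
tool_pos: [0.5107, -0.0716, 0.2305]
orientation: [3.024, -0.85, -0.002]
contact_force: [0.4, -0.4, -0.4]
grip_width: -0.0001
grip_force: 0.0
t 1.9 pos [ 0.5107 -0.0716  0.2305] yaw -31.4 F [ 0.4 -0.4 -0.4] J [ 0.16  0.19  0.02 -0.   -1.4   0.86]
goal [ 0.5098 -0.0706  0.066 ] world d [-0.0009  0.001  -0.1645] tool d [-0.0011 -0.0005  0.1645] rotz -0.007 tilt [-0.001 -0.    -1.   ]
```

```bash
python3 -m handwheel '[{"dp":[-0.001,-0.0005,0.02],"rot":[0,0,0]},{"dp":[0,0,0.025],"rot":[0,0,0]},{"dp":[0,0,0.025],"rot":[0,0,0]},{"dp":[0,0,0.025],"rot":[0,0,0]},{"dp":[0,0,0.025],"rot":[0,0,0]},{"dp":[0,0,0.015],"rot":[0,0,0]},{"dp":[0,0,0.01],"rot":[0,0,0]},{"dp":[0,0,0.01],"rot":[0,0,0]},{"dp":[0,0,0.0095],"rot":[0,0,0]},{"dp":[0,0,0],"rot":[0,0,0]}]'
python3 - <<'E'
from h import *
import cv2
goal(-121,.008,.066)
a=bot.capture("scene")["pixels"][170:290,220:380,::-1]; b=bot.capture("top")["pixels"][150:270,210:370,::-1]
cv2.imwrite("pics/p1.png",cv2.resize(np.hstack([a,b]),(800,300),interpolation=cv2.INTER_CUBIC))
E
```

```text
time_s: 2.73
tool_pos: [0.5093, -0.0696, 0.0654]
orientation: [3.027, -0.839, -0.003]
contact_force: [-1.0, -0.5, -0.2]
grip_width: 0.0
grip_force: 0.0
t 2.7333 pos [ 0.5093 -0.0696  0.0654] yaw -31.0 F [-1.  -0.5 -0.2] J [ 0.17  0.3  -0.27 -0.   -1.    0.86]
goal [ 0.5098 -0.0706  0.066 ] world d [ 0.0005 -0.001   0.0006] tool d [ 0.0009  0.0006 -0.0006] rotz 0.0 tilt [-0.002  0.    -1.   ]
```

View pics/p1.png

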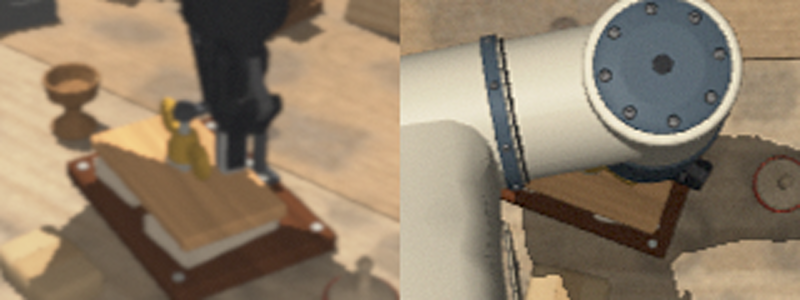

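In the left half the closed fingers stand beside the right wing, at about (230,140), just behind its push face and clear of it. The arm hides the press from the top camera. I'll close the 7 mm gap and start stroke 1.

```bash
python3 -m handwheel '[{"dp":[-0.0035,0.0005,0],"rot":[0,0,0]},{"dp":[-0.0035,0,0],"rot":[0,0,0]},{"dp":[-0.0037,0.0014,0.0001],"rot":[0,0,0.1]},{"dp":[-0.0037,0.0014,0.0001],"rot":[0,0,0.1]},{"dp":[-0.0037,0.0014,0.0001],"rot":[0,0,0.1]},{"dp":[-0.0037,0.0014,0.0001],"rot":[0,0,0.1]},{"dp":[-0.0037,0.0014,0.0001],"rot":[0,0,0.1]},{"dp":[-0.0037,0.0014,0.0001],"rot":[0,0,0.1]},{"dp":[-0.0037,0.0014,0.0001],"rot":[0,0,0.1]},{"dp":[-0.0037,0.0014,0.0001],"rot":[0,0,0.1]},{"dp":[0,0,0],"rot":[0,0,0]}]'
python3 - <<'E'
from h import *
import cv2
goal(-121-46,0,.065)
a=bot.capture("scene")["pixels"][180:280,220:360,::-1]
cv2.imwrite("pics/p2.png",cv2.resize(a,(560,400),interpolation=cv2.INTER_CUBIC))
E
```

```text
time_s: 3.75
tool_pos: [0.477, -0.0507, 0.0666]
orientation: [-2.457, 1.956, -0.001]
contact_force: [0.1, -0.6, 0.4]
grip_width: -0.0003
grip_force: 0.0
t 3.75 pos [ 0.477  -0.0507  0.0666] yaw -77.1 F [ 0.1 -0.6  0.4] J [ 0.22  0.24 -0.36 -0.   -0.97  0.  ]
goal [ 0.4766 -0.0508  0.065 ] world d [-0.0004 -0.0001 -0.0016] tool d [0.     0.0004 0.0016] rotz -0.001 tilt [ 0.001  0.    -1.   ]
```

View pics/p2.png

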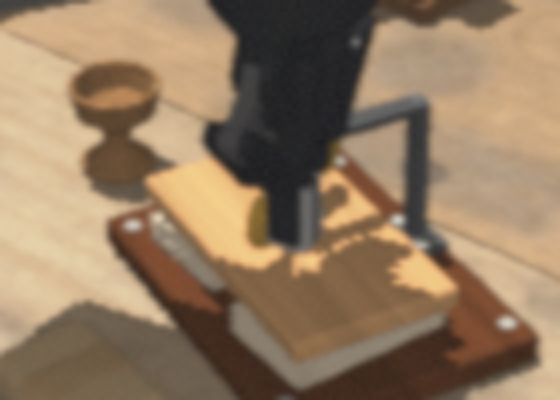

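The wing's ear is at (260,220), hard against the left (leading) side of the finger at (290,215), so the nut is following. I'll continue the stroke.

```bash
python3 -m handwheel '[{"dp":[-0.0037,0.0014,0.0002],"rot":[0,0,0.1]},{"dp":[-0.0037,0.0014,0.0002],"rot":[0,0,0.1]},{"dp":[-0.0037,0.0014,0.0002],"rot":[0,0,0.1]},{"dp":[-0.0037,0.0014,0.0002],"rot":[0,0,0.1]},{"dp":[-0.0037,0.0014,0.0002],"rot":[0,0,0.1]},{"dp":[-0.0037,0.0014,0.0002],"rot":[0,0,0.1]},{"dp":[-0.0037,0.0014,0.0002],"rot":[0,0,0.1]},{"dp":[-0.0037,0.0014,0.0002],"rot":[0,0,0.1]},{"dp":[-0.0037,0.0014,0.0002],"rot":[0,0,0.1]},{"dp":[-0.0037,0.0014,0.0002],"rot":[0,0,0.1]},{"dp":[-0.0037,0.0014,0.0002],"rot":[0,0,0.1]}]'
python3 -c "
from h import *
goal(-167-63,0,.064)"
```

```text
time_s: 4.72
tool_pos: [0.4734, -0.0098, 0.064]
orientation: [1.075, -2.952, -0.0]
contact_force: [-1.0, -0.4, 0.7]
grip_width: -0.0001
grip_force: 0.5
t 4.7167 pos [ 0.4734 -0.0098  0.064 ] yaw -140.0 F [-1.  -0.4  0.7] J [ 0.31  0.23 -0.38 -0.   -0.96 -1.18]
goal [ 0.4732 -0.01    0.064 ] world d [-0.0002 -0.0002 -0.    ] tool d [0.0003 0.     0.    ] rotz 0.0 tilt [-0. -0. -1.]
```

```bash
python3 -m handwheel '[{"dp":[-0.0037,0.0014,0.0001],"rot":[0,0,0.1]},{"dp":[-0.0037,0.0014,0.0001],"rot":[0,0,0.1]},{"dp":[-0.0037,0.0014,0.0001],"rot":[0,0,0.1]},{"dp":[-0.0037,0.0014,0.0001],"rot":[0,0,0.1]},{"dp":[-0.0037,0.0014,0.0001],"rot":[0,0,0.1]},{"dp":[-0.0037,0.0014,0.0001],"rot":[0,0,0.1]},{"dp":[-0.0037,0.0014,0.0001],"rot":[0,0,0.1]},{"dp":[-0.0037,0.0014,0.0001],"rot":[0,0,0.1]},{"dp":[-0.0037,0.0014,0.0001],"rot":[0,0,0.1]},{"dp":[-0.0037,0.0014,0.0001],"rot":[0,0,0.1]},{"dp":[-0.0037,0.0014,0.0001],"rot":[0,0,0.1]},{"dp":[-0.0037,0.0014,0.0001],"rot":[0,0,0.1]}]'
python3 - <<'E'
from h import *
import cv2
goal(-299,0,.063)
a=bot.capture("scene")["pixels"][180:280,220:360,::-1]
cv2.imwrite("pics/p3.png",cv2.resize(a,(560,400),interpolation=cv2.INTER_CUBIC))
E
```

```text
time_s: 5.72
tool_pos: [0.5124, 0.0121, 0.0626]
orientation: [-0.779, -3.043, 0.0]
contact_force: [-2.0, -0.6, -0.0]
grip_width: -0.0001
grip_force: 0.6
t 5.7167 pos [0.5124 0.0121 0.0626] yaw 151.3 F [-2.  -0.6 -0. ] J [ 0.33  0.3  -0.28 -0.   -0.99 -2.4 ]
goal [0.5121 0.0114 0.063 ] world d [-0.0003 -0.0007  0.0004] tool d [-0.0001 -0.0007 -0.0004] rotz 0.005 tilt [-0.001  0.    -1.   ]
```

View pics/p3.png

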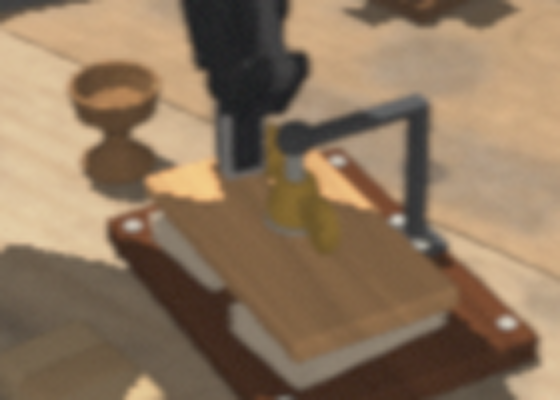

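Stroke 1 is done: wing_b stands behind the boss at about (272,150), wing_a is at front right at (322,225), and the finger is at (240,165). Next I back off, lift and unwind the wrist.

```bash
python3 -m handwheel '[{"dp":[0.004,0,0],"rot":[0,0,0]},{"dp":[0.004,0,-0.01],"rot":[0,0,0]},{"dp":[0,0,-0.025],"rot":[0,0,0]},{"dp":[0,0,-0.03],"rot":[0,0,0]},{"dp":[0,0,-0.025],"rot":[0,0,0]},{"dp":[0,0,0],"rot":[0,0,-0.12]},{"dp":[0,0,0],"rot":[0,0,-0.12]},{"dp":[0,0,0],"rot":[0,0,-0.12]},{"dp":[0,0,0],"rot":[0,0,-0.12]},{"dp":[0,0,0],"rot":[0,0,-0.12]},{"dp":[0,0,0],"rot":[0,0,-0.12]},{"dp":[0,0,0],"rot":[0,0,-0.12]}]'
python3 -m handwheel '[{"dp":[0,0,0],"rot":[0,0,-0.12]},{"dp":[0,0,0],"rot":[0,0,-0.12]},{"dp":[0,0,0],"rot":[0,0,-0.12]},{"dp":[0,0,0],"rot":[0,0,-0.12]},{"dp":[0,0,0],"rot":[0,0,-0.12]},{"dp":[0,0,0],"rot":[0,0,-0.12]},{"dp":[0,0,0],"rot":[0,0,-0.12]},{"dp":[0,0,0],"rot":[0,0,-0.12]},{"dp":[0,0,0],"rot":[0,0,-0.12]},{"dp":[0,0,0],"rot":[0,0,-0.12]},{"dp":[0,0,0],"rot":[0,0,-0.12]},{"dp":[0,0,0],"rot":[0,0,-0.12]}]'
python3 -m handwheel '[{"dp":[0,0,0],"rot":[0,0,-0.12]},{"dp":[0,0,0],"rot":[0,0,-0.12]},{"dp":[0,0,0],"rot":[0,0,-0.12]},{"dp":[0,0,0],"rot":[0,0,-0.12]},{"dp":[0,0,0],"rot":[0,0,-0.12]},{"dp":[0,0,0],"rot":[0,0,-0.12]},{"dp":[0,0,0],"rot":[0,0,-0.12]},{"dp":[0,0,0],"rot":[0,0,-0.06]}]'
python3 -c "
from h import *
goal(-119,.007,.0625)"
```

```text
time_s: 6.77
tool_pos: [0.5052, 0.0161, 0.1537]
orientation: [-0.547, 3.092, 0.0]
contact_force: [-0.4, -0.3, 1.0]
grip_width: 0.0001
grip_force: 0.0
time_s: 7.77
tool_pos: [0.5052, 0.0161, 0.1537]
orientation: [-2.45, 1.964, -0.001]
contact_force: [-0.3, 0.7, -0.0]
grip_width: 0.0004
grip_force: 0.0
time_s: 8.43
tool_pos: [0.5052, 0.0161, 0.1537]
orientation: [-3.061, 0.703, -0.002]
contact_force: [0.9, -0.5, -0.5]
grip_width: -0.0002
grip_force: 0.0
t 8.4333 pos [0.5052 0.0161 0.1537] yaw -25.9 F [ 0.9 -0.5 -0.5] J [ 0.34  0.21 -0.16  0.   -1.21  0.78]
goal [ 0.5104 -0.07    0.0625] world d [ 0.0052 -0.086  -0.0912] tool d [0.0421 0.0753 0.0912] rotz 0.055 tilt [ 0.001  0.    -1.   ]
```

```bash
python3 -m handwheel '[{"dp":[0.0105,0.0188,0],"rot":[0,0,0]},{"dp":[0.0105,0.0188,0],"rot":[0,0,0]},{"dp":[0.0105,0.0188,0],"rot":[0,0,0]},{"dp":[0.0105,0.0188,0],"rot":[0,0,0.055]},{"dp":[0,0,0],"rot":[0,0,0]},{"dp":[0,0,0.02],"rot":[0,0,0]},{"dp":[0,0,0.02],"rot":[0,0,0]},{"dp":[0,0,0.02],"rot":[0,0,0]},{"dp":[0,0,0.01],"rot":[0,0,0]},{"dp":[0,0,0.01],"rot":[0,0,0]},{"dp":[0,0,0.011],"rot":[0,0,0]},{"dp":[0,0,0],"rot":[0,0,0]}]'
python3 -c "
from h import *
goal(-119,0,.0625)"
```

```text
time_s: 9.43
tool_pos: [0.5086, -0.0699, 0.0604]
orientation: [3.037, -0.8, -0.004]
contact_force: [-0.5, -0.1, -0.5]
grip_width: 0.0001
grip_force: 0.0
t 9.4333 pos [ 0.5086 -0.0699  0.0604] yaw -29.5 F [-0.5 -0.1 -0.5] J [ 0.17  0.31 -0.28 -0.   -0.99  0.89]
goal [ 0.5043 -0.0666  0.0625] world d [-0.0043  0.0033  0.0021] tool d [-0.0054 -0.0007 -0.0021] rotz -0.009 tilt [-0.002  0.    -1.   ]
```

```bash
python3 -m handwheel '[{"dp":[-0.0027,-0.0005,-0.001],"rot":[0,0,0]},{"dp":[-0.0027,0,0],"rot":[0,0,0]},{"dp":[-0.0037,0.0014,0.0001],"rot":[0,0,0.1]},{"dp":[-0.0037,0.0014,0.0001],"rot":[0,0,0.1]},{"dp":[-0.0037,0.0014,0.0001],"rot":[0,0,0.1]},{"dp":[-0.0037,0.0014,0.0001],"rot":[0,0,0.1]},{"dp":[-0.0037,0.0014,0.0001],"rot":[0,0,0.1]},{"dp":[-0.0037,0.0014,0.0001],"rot":[0,0,0.1]},{"dp":[-0.0037,0.0014,0.0001],"rot":[0,0,0.1]},{"dp":[-0.0037,0.0014,0.0001],"rot":[0,0,0.1]},{"dp":[-0.0037,0.0014,0.0001],"rot":[0,0,0.1]},{"dp":[-0.0037,0.0014,0.0001],"rot":[0,0,0.1]}]'
python3 -c "
from h import *
goal(-119-57.3,0,.061)"
python3 -m handwheel '[{"dp":[-0.0037,0.0014,0.0001],"rot":[0,0,0.1]},{"dp":[-0.0037,0.0014,0.0001],"rot":[0,0,0.1]},{"dp":[-0.0037,0.0014,0.0001],"rot":[0,0,0.1]},{"dp":[-0.0037,0.0014,0.0001],"rot":[0,0,0.1]},{"dp":[-0.0037,0.0014,0.0001],"rot":[0,0,0.1]},{"dp":[-0.0037,0.0014,0.0001],"rot":[0,0,0.1]},{"dp":[-0.0037,0.0014,0.0001],"rot":[0,0,0.1]},{"dp":[-0.0037,0.0014,0.0001],"rot":[0,0,0.1]},{"dp":[-0.0037,0.0014,0.0001],"rot":[0,0,0.1]},{"dp":[-0.0037,0.0014,0.0001],"rot":[0,0,0.1]},{"dp":[-0.0037,0.0014,0.0001],"rot":[0,0,0.1]},{"dp":[-0.0037,0.0014,0.0001],"rot":[0,0,0.1]}]'
python3 -c "
from h import *
goal(-119-126,0,.060)"
```

```text
time_s: 10.43
tool_pos: [0.474, -0.0454, 0.0628]
orientation: [-2.275, 2.165, -0.002]
contact_force: [0.2, -0.3, -0.8]
grip_width: -0.0001
grip_force: 0.5
t 10.4333 pos [ 0.474  -0.0454  0.0628] yaw -87.1 F [ 0.2 -0.3 -0.8] J [ 0.24  0.24 -0.38  0.   -0.96 -0.19]
goal [ 0.4733 -0.0454  0.061 ] world d [-0.0008  0.     -0.0018] tool d [-0.0001  0.0008  0.0018] rotz -0.015 tilt [ 0.001 -0.    -1.   ]
time_s: 11.43
tool_pos: [0.4798, -0.0008, 0.0614]
orientation: [-0.655, 3.072, 0.0]
contact_force: [-2.3, 0.7, -1.1]
grip_width: 0.0001
grip_force: 0.5
t 11.4333 pos [ 0.4798 -0.0008  0.0614] yaw -155.9 F [-2.3  0.7 -1.1] J [ 0.33  0.24 -0.37 -0.   -0.96 -1.48]
goal [ 0.4789 -0.0015  0.06  ] world d [-0.0009 -0.0007 -0.0014] tool d [ 0.0011 -0.0003  0.0014] rotz -0.016 tilt [ 0.001  0.    -1.   ]
```

```bash
python3 -m handwheel '[{"dp":[-0.0037,0.0014,0.0002],"rot":[0,0,0.1]},{"dp":[-0.0037,0.0014,0.0002],"rot":[0,0,0.1]},{"dp":[-0.0037,0.0014,0.0002],"rot":[0,0,0.1]},{"dp":[-0.0037,0.0014,0.0002],"rot":[0,0,0.1]},{"dp":[-0.0037,0.0014,0.0001],"rot":[0,0,0.1]},{"dp":[-0.0037,0.0014,0.0001],"rot":[0,0,0.1]},{"dp":[-0.0037,0.0014,0.0001],"rot":[0,0,0.1]},{"dp":[-0.0037,0.0014,0.0001],"rot":[0,0,0.1]},{"dp":[-0.0037,0.0014,0.0001],"rot":[0,0,0.1]},{"dp":[-0.0037,0.0014,0.0001],"rot":[0,0,0.1]},{"dp":[0,0,0],"rot":[0,0,0]}]'
python3 - <<'E'
from h import *
import cv2
goal(-303,0,.059)
a=bot.capture("scene")["pixels"][180:280,220:360,::-1]
cv2.imwrite("pics/p4.png",cv2.resize(a,(560,400),interpolation=cv2.INTER_CUBIC))
E
```

```text
time_s: 12.35
tool_pos: [0.5163, 0.0115, 0.0599]
orientation: [0.895, 3.01, 0.001]
contact_force: [-0.6, -0.2, 0.4]
grip_width: -0.0001
grip_force: 0.1
t 12.35 pos [0.5163 0.0115 0.0599] yaw 146.9 F [-0.6 -0.2  0.4] J [ 0.33  0.31 -0.28  0.   -0.98 -2.48]
goal [0.5148 0.011  0.059 ] world d [-0.0015 -0.0005 -0.0009] tool d [ 0.001  -0.0013  0.0009] rotz -0.002 tilt [ 0.001  0.    -1.   ]
```

View pics/p4.png

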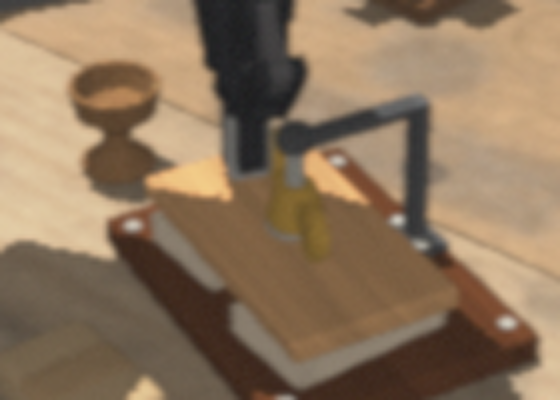

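Stroke 2 is done, with wing_b now front right at (315,230), lower than before, and the press unmoved. I lift and unwind again.

```bash
python3 -m handwheel '[{"dp":[0.004,0,0],"rot":[0,0,0]},{"dp":[0.004,0,-0.01],"rot":[0,0,0]},{"dp":[0,0,-0.025],"rot":[0,0,0]},{"dp":[0,0,-0.03],"rot":[0,0,0]},{"dp":[0,0,-0.025],"rot":[0,0,0]},{"dp":[0,0,0],"rot":[0,0,-0.12]},{"dp":[0,0,0],"rot":[0,0,-0.12]},{"dp":[0,0,0],"rot":[0,0,-0.12]},{"dp":[0,0,0],"rot":[0,0,-0.12]},{"dp":[0,0,0],"rot":[0,0,-0.12]},{"dp":[0,0,0],"rot":[0,0,-0.12]},{"dp":[0,0,0],"rot":[0,0,-0.12]}]'
python3 -m handwheel '[{"dp":[0,0,0],"rot":[0,0,-0.12]},{"dp":[0,0,0],"rot":[0,0,-0.12]},{"dp":[0,0,0],"rot":[0,0,-0.12]},{"dp":[0,0,0],"rot":[0,0,-0.12]},{"dp":[0,0,0],"rot":[0,0,-0.12]},{"dp":[0,0,0],"rot":[0,0,-0.12]},{"dp":[0,0,0],"rot":[0,0,-0.12]},{"dp":[0,0,0],"rot":[0,0,-0.12]},{"dp":[0,0,0],"rot":[0,0,-0.12]},{"dp":[0,0,0],"rot":[0,0,-0.12]},{"dp":[0,0,0],"rot":[0,0,-0.12]},{"dp":[0,0,0],"rot":[0,0,-0.12]}]'
python3 -m handwheel '[{"dp":[0,0,0],"rot":[0,0,-0.12]},{"dp":[0,0,0],"rot":[0,0,-0.12]},{"dp":[0,0,0],"rot":[0,0,-0.12]},{"dp":[0,0,0],"rot":[0,0,-0.12]},{"dp":[0,0,0],"rot":[0,0,-0.12]},{"dp":[0,0,0],"rot":[0,0,-0.12]},{"dp":[0,0,0],"rot":[0,0,-0.12]},{"dp":[0,0,0],"rot":[0,0,0]}]'
python3 -c "
from h import *
goal(-123,.007,.059)"
```

```text
time_s: 13.4
tool_pos: [0.5087, 0.016, 0.1501]
orientation: [-0.427, 3.111, 0.0]
contact_force: [-0.1, -0.2, 0.5]
grip_width: -0.0002
grip_force: 0.0
time_s: 14.4
tool_pos: [0.5088, 0.0159, 0.1501]
orientation: [-2.373, 2.057, -0.001]
contact_force: [-0.5, -0.1, -0.1]
grip_width: -0.0001
grip_force: 0.0
time_s: 15.07
tool_pos: [0.5088, 0.016, 0.15]
orientation: [-3.005, 0.914, -0.002]
contact_force: [-0.2, 0.1, -0.3]
grip_width: -0.0004
grip_force: 0.0
t 15.0667 pos [0.5088 0.016  0.15  ] yaw -33.8 F [-0.2  0.1 -0.3] J [ 0.34  0.21 -0.16  0.   -1.2   0.64]
goal [ 0.5075 -0.07    0.059 ] world d [-0.0013 -0.086  -0.091 ] tool d [0.0467 0.0723 0.091 ] rotz -0.015 tilt [ 0.001  0.    -1.   ]
```

```bash
python3 -m handwheel '[{"dp":[0.0117,0.0181,0],"rot":[0,0,0]},{"dp":[0.0117,0.0181,0],"rot":[0,0,0]},{"dp":[0.0117,0.0181,0],"rot":[0,0,0]},{"dp":[0.0117,0.0181,0],"rot":[0,0,-0.015]},{"dp":[0,0,0],"rot":[0,0,0]},{"dp":[0,0,0.02],"rot":[0,0,0]},{"dp":[0,0,0.02],"rot":[0,0,0]},{"dp":[0,0,0.02],"rot":[0,0,0]},{"dp":[0,0,0.01],"rot":[0,0,0]},{"dp":[0,0,0.01],"rot":[0,0,0]},{"dp":[0,0,0.01],"rot":[0,0,0]},{"dp":[0,0,0],"rot":[0,0,0]}]'
python3 -c "
from h import *
goal(-123,0,.059)"
```

```text
time_s: 16.07
tool_pos: [0.5062, -0.0703, 0.0576]
orientation: [3.009, -0.902, -0.004]
contact_force: [-0.6, 0.1, -0.7]
grip_width: -0.0002
grip_force: 0.0
t 16.0667 pos [ 0.5062 -0.0703  0.0576] yaw -33.4 F [-0.6  0.1 -0.7] J [ 0.17  0.31 -0.29 -0.   -0.98  0.82]
goal [ 0.5016 -0.0662  0.059 ] world d [-0.0046  0.0041  0.0014] tool d [-0.0061 -0.0009 -0.0014] rotz -0.007 tilt [-0.002  0.    -1.   ]
```

```bash
python3 -m handwheel '[{"dp":[-0.0031,-0.0007,0],"rot":[0,0,0]},{"dp":[-0.003,0,0],"rot":[0,0,0]},{"dp":[-0.0037,0.0014,0.0001],"rot":[0,0,0.1]},{"dp":[-0.0037,0.0014,0.0001],"rot":[0,0,0.1]},{"dp":[-0.0037,0.0014,0.0001],"rot":[0,0,0.1]},{"dp":[-0.0037,0.0014,0.0001],"rot":[0,0,0.1]},{"dp":[-0.0037,0.0014,0.0001],"rot":[0,0,0.1]},{"dp":[-0.0037,0.0014,0.0001],"rot":[0,0,0.1]},{"dp":[-0.0037,0.0014,0.0001],"rot":[0,0,0.1]},{"dp":[-0.0037,0.0014,0.0001],"rot":[0,0,0.1]},{"dp":[-0.0037,0.0014,0.0001],"rot":[0,0,0.1]},{"dp":[-0.0037,0.0014,0.0001],"rot":[0,0,0.1]}]'
python3 -c "
from h import *
goal(-123-57.3,0,.058)"
python3 -m handwheel '[{"dp":[-0.0037,0.0014,0.0001],"rot":[0,0,0.1]},{"dp":[-0.0037,0.0014,0.0001],"rot":[0,0,0.1]},{"dp":[-0.0037,0.0014,0.0001],"rot":[0,0,0.1]},{"dp":[-0.0037,0.0014,0.0001],"rot":[0,0,0.1]},{"dp":[-0.0037,0.0014,0.0001],"rot":[0,0,0.1]},{"dp":[-0.0037,0.0014,0.0001],"rot":[0,0,0.1]},{"dp":[-0.0037,0.0014,0.0001],"rot":[0,0,0.1]},{"dp":[-0.0037,0.0014,0.0001],"rot":[0,0,0.1]},{"dp":[-0.0037,0.0014,0.0001],"rot":[0,0,0.1]},{"dp":[-0.0037,0.0014,0.0001],"rot":[0,0,0.1]},{"dp":[-0.0037,0.0014,0.0001],"rot":[0,0,0.1]},{"dp":[0,0,0],"rot":[0,0,0]}]'
python3 -c "
from h import *
goal(-123-120,0,.057)"
```

```text
time_s: 17.07
tool_pos: [0.4725, -0.0429, 0.0589]
orientation: [-2.203, 2.239, -0.001]
contact_force: [-0.6, -1.9, -0.1]
grip_width: 0.0002
grip_force: 0.5
t 17.0667 pos [ 0.4725 -0.0429  0.0589] yaw -90.9 F [-0.6 -1.9 -0.1] J [ 0.24  0.24 -0.38  0.   -0.95 -0.26]
goal [ 0.4721 -0.0429  0.058 ] world d [-0.0004 -0.     -0.0009] tool d [0.     0.0004 0.0009] rotz -0.011 tilt [ 0.001 -0.    -1.   ]
time_s: 18.07
tool_pos: [0.4796, -0.0016, 0.0582]
orientation: [-0.711, 3.058, -0.001]
contact_force: [-1.7, -1.2, 4.7]
grip_width: 0.0002
grip_force: 0.0
t 18.0667 pos [ 0.4796 -0.0016  0.0582] yaw -153.8 F [-1.7 -1.2  4.7] J [ 0.32  0.25 -0.37  0.   -0.95 -1.44]
goal [ 0.478  -0.0026  0.057 ] world d [-0.0016 -0.0009 -0.0012] tool d [ 0.0018 -0.0002  0.0012] rotz -0.014 tilt [ 0.002  0.    -1.   ]
```

```bash
python3 -m handwheel '[{"dp":[0,0,0],"rot":[0,0,0]},{"dp":[-0.0037,0.0014,0.0001],"rot":[0,0,0.1]},{"dp":[-0.0037,0.0014,0.0001],"rot":[0,0,0.1]},{"dp":[-0.0037,0.0014,0.0001],"rot":[0,0,0.1]},{"dp":[-0.0037,0.0014,0.0001],"rot":[0,0,0.1]},{"dp":[-0.0037,0.0014,0.0001],"rot":[0,0,0.1]},{"dp":[-0.0037,0.0014,0.0001],"rot":[0,0,0.1]},{"dp":[0,0,0],"rot":[0,0,0]}]'
python3 -c "
from h import *
goal(-278,0,.057)"
python3 -m handwheel '[{"dp":[-0.0018,0.0007,0],"rot":[0,0,0.05]},{"dp":[-0.0018,0.0007,0],"rot":[0,0,0.05]},{"dp":[0,0,0],"rot":[0,0,0]}]'
python3 -c "
from h import *
goal(-284,0,.057)"
```

```text
time_s: 18.73
tool_pos: [0.5004, 0.0108, 0.0581]
orientation: [0.221, 3.13, 0.001]
contact_force: [0.0, 0.9, 7.5]
grip_width: 0.0001
grip_force: 0.5
t 18.7333 pos [0.5004 0.0108 0.0581] yaw 171.9 F [0.  0.9 7.5] J [ 0.34  0.28 -0.32  0.   -0.96 -2.05]
goal [0.4979 0.0102 0.057 ] world d [-0.0025 -0.0006 -0.0011] tool d [ 0.0024 -0.0009  0.0011] rotz -0.002 tilt [ 0.004  0.    -1.   ]
time_s: 18.98
tool_pos: [0.5039, 0.0115, 0.0581]
orientation: [0.373, 3.115, 0.001]
contact_force: [-0.5, 0.8, 7.2]
grip_width: 0.0004
grip_force: 0.5
t 18.9833 pos [0.5039 0.0115 0.0581] yaw 166.3 F [-0.5  0.8  7.2] J [ 0.34  0.29 -0.31  0.   -0.96 -2.15]
goal [0.5019 0.0111 0.057 ] world d [-0.002  -0.0004 -0.0011] tool d [ 0.0019 -0.0009  0.0011] rotz 0.006 tilt [ 0.004  0.    -1.   ]
```

```bash
python3 -m handwheel '[{"dp":[0,0,-0.002],"rot":[0,0,0]},{"dp":[0,0,0],"rot":[0,0,0]}]'
python3 - <<'E'
from h import *
import cv2
goal(-284,0,.059)
a=bot.capture("scene")["pixels"][180:280,220:360,::-1]
cv2.imwrite("pics/p5.png",cv2.resize(a,(784,560),interpolation=cv2.INTER_CUBIC))
E
```

```text
time_s: 19.15
tool_pos: [0.5023, 0.0114, 0.0588]
orientation: [0.373, 3.119, 0.001]
contact_force: [0.6, 0.2, -0.3]
grip_width: 0.0003
grip_force: 0.0
t 19.15 pos [0.5023 0.0114 0.0588] yaw 166.4 F [ 0.6  0.2 -0.3] J [ 0.33  0.29 -0.31 -0.   -0.97 -2.14]
goal [0.5019 0.0111 0.059 ] world d [-0.0005 -0.0004  0.0002] tool d [ 0.0004 -0.0005 -0.0002] rotz 0.006 tilt [ 0.001  0.001 -1.   ]
```

View pics/p5.png

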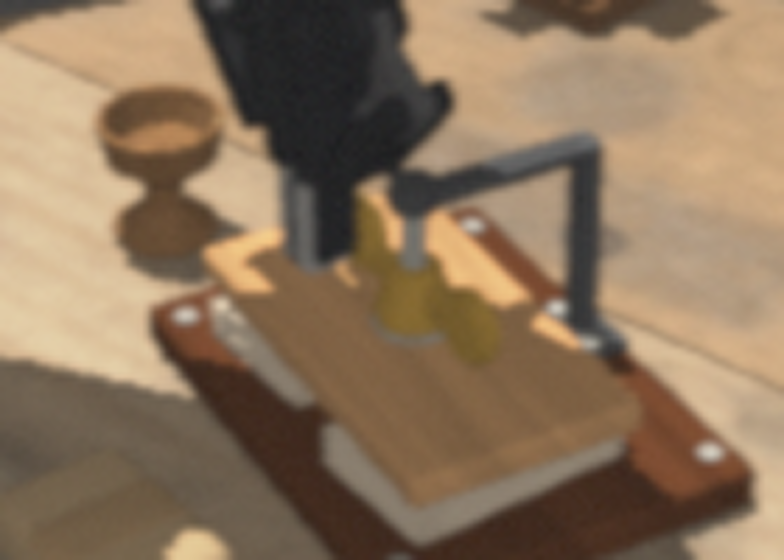

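The ear at (368,235) is just ahead of the finger at (320,225). The gripper's knuckle at (440,95) overhangs the boss, which explains the 7 N upward force. I'll work 3 mm higher and push on to the stop in small steps.

```bash
python3 -m handwheel '[{"dp":[0,0,-0.003],"rot":[0,0,0]},{"dp":[-0.0018,0.0007,0],"rot":[0,0,0.05]},{"dp":[-0.0018,0.0007,0],"rot":[0,0,0.05]},{"dp":[0,0,0],"rot":[0,0,0]}]'
python3 -m handwheel '[{"dp":[-0.001,0.0003,0],"rot":[0,0,0.025]},{"dp":[0,0,0],"rot":[0,0,0]}]'
python3 -m handwheel '[{"dp":[-0.001,0.0003,0],"rot":[0,0,0.025]},{"dp":[0,0,0],"rot":[0,0,0]}]'
python3 -c "
from h import *
goal(-291,0,.062)"
```

```text
time_s: 19.53
tool_pos: [0.5059, 0.0117, 0.0612]
orientation: [-0.533, -3.095, 0.0]
contact_force: [-0.7, 0.4, 0.5]
grip_width: -0.0001
grip_force: 0.1
time_s: 19.7
tool_pos: [0.5067, 0.0118, 0.0611]
orientation: [-0.571, -3.088, 0.0]
contact_force: [-0.3, 1.9, 0.1]
grip_width: 0.0001
grip_force: 0.7
time_s: 19.87
tool_pos: [0.5072, 0.0119, 0.061]
orientation: [-0.611, -3.08, -0.0]
contact_force: [-3.8, 3.2, 2.5]
grip_width: -0.0001
grip_force: 2.4
t 19.8667 pos [0.5072 0.0119 0.061 ] yaw 157.5 F [-3.8  3.2  2.5] J [ 0.33  0.29 -0.3  -0.   -0.98 -2.29]
goal [0.5066 0.0116 0.062 ] world d [-0.0006 -0.0004  0.001 ] tool d [ 0.0004 -0.0006 -0.001 ] rotz -0.025 tilt [-0.002  0.001 -1.   ]
```

```bash
python3 -m handwheel '[{"dp":[-0.0015,0,0],"rot":[0,0,0]},{"dp":[0,0,0],"rot":[0,0,0]}]'; python3 -m handwheel '[{"dp":[-0.0015,0,0],"rot":[0,0,0]},{"dp":[0,0,0],"rot":[0,0,0]}]'
```

```text
time_s: 20.03
tool_pos: [0.5075, 0.0118, 0.0608]
orientation: [-0.61, -3.078, -0.001]
contact_force: [-7.3, 5.9, 6.4]
grip_width: -0.0005
grip_force: 4.7
time_s: 20.2
tool_pos: [0.5079, 0.0117, 0.0607]
orientation: [-0.61, -3.076, -0.002]
contact_force: [-11.3, 8.9, 9.0]
grip_width: -0.0
grip_force: 7.0
```

The force climbs steeply while the finger hardly moves, so the nut is on its stop. Now I back off, lift clear and check.

```bash
python3 -m handwheel '[{"dp":[0.005,0,0],"rot":[0,0,0]},{"dp":[0.006,0,-0.003],"rot":[0,0,0]},{"dp":[0,0,-0.02],"rot":[0,0,0]},{"dp":[0,0,-0.035],"rot":[0,0,0]},{"dp":[0,0,-0.035],"rot":[0,0,0]},{"dp":[0,0,-0.035],"rot":[0,0,0]},{"dp":[0.035,-0.01,-0.01],"rot":[0,0,0]},{"dp":[0.035,-0.02,0],"rot":[0,0,0]},{"dp":[0.03,-0.025,0],"rot":[0,0,0]},{"dp":[0.02,-0.035,0],"rot":[0,0,0]},{"dp":[0.02,-0.03,0],"rot":[0,0,0]},{"dp":[0,0,0],"rot":[0,0,0]}]'
python3 - <<'E'
from h import *
import cv2
a=bot.capture("scene")["pixels"][180:280,220:360,::-1]
b=bot.capture("top")["pixels"][165:265,230:350,::-1]
cv2.imwrite("pics/p6.png",np.hstack([cv2.resize(b,(480,400),interpolation=cv2.INTER_CUBIC),cv2.resize(a[:, 20:100],(320,400),interpolation=cv2.INTER_CUBIC)]))
E
```

```text
time_s: 21.2
tool_pos: [0.3215, -0.0453, 0.1998]
orientation: [0.61, 3.08, 0.001]
contact_force: [-0.2, -0.3, 0.0]
grip_width: -0.0001
grip_force: 0.0
```

View pics/p6.png

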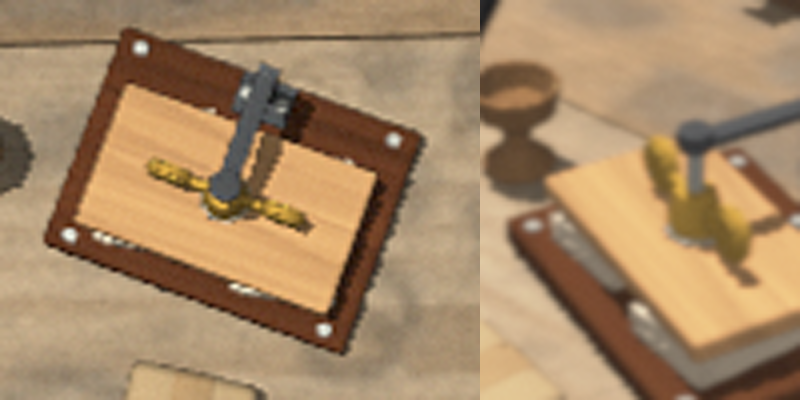

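The wing tips at (150,165) and (307,220) give a slope of 19.3°. The board edge from (125,85) to (378,173) gives 19.2°, so the wings lie along the press's y and the nut is home. The press and the objects around it look unmoved.

```bash
python3 -c "
from workcell import bot
print(bot.sign_off())"
```

```text
the job is handed in; nothing more can be done
None
```

I pushed the wing nut down to its hard stop in three fingertip strokes, left the press and the objects around it in place with the hand clear, and handed the job in at about 21 s; no verdict was returned.

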